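Load the dish warmer and set its scale sleeve

TASK

Slide the dish tray, with its covered dish still lying in the pan, straight into the slot of the warmer until it is fully home against the stop. Then turn the warmer's click-stop sleeve to 7 and let go. Do not knock over or push away the things standing about.

Things in the scene. Friction and masses are not known exactly. Their poses are not given: they have to be found in the camera images.
- warmer: White and grey bench-top dish warmer, 150 mm wide, 145 mm deep, fixed. Frame: origin at the middle of the foot of its front face, x into the unit (the tray slides in along +x), y to its left, z up. The front face is 56 mm high and has the slot in it; above, the console face slopes up at 25 degrees, away from the robot, to 124 mm at the back. The sleeve stands on the slope.
- slot_mouth (a point): Middle of the slot's mouth in the warmer's front face, 15 mm above the worktop; axes as the warmer's. The slot's floor is the worktop itself. It is 34 mm high and 82 mm wide; its mouth is flared to 108 mm at the front face, narrowing over the first 22 mm. A rigid stop stands 80 mm behind the front face.
- sleeve_grip (a point): On the axis of the ribbed black scale sleeve, 28 mm above the sloping face along the axis: the height to grip. The ribbed part is 42 mm across, from 9 to 42 mm above the face; under it a skirt 52 mm across. z is the sleeve's axis, out of the face: 25 degrees from vertical, leaning to the warmer's -x side, towards the robot. The frame turns with the sleeve.
- sleeve (a joint): Turn of the sleeve in rad, growing clockwise seen from outside (a turn about -z of sleeve_grip): 0.4 x number, from 0 (end stop) to 3.6 at number 9 (end stop); 2.8 is number 7. A white pointer on the skirt shows the number; at 0 it stands 1.8 rad anticlockwise of uphill. It clicks: about 0.1 N m takes it to the next number; let go, it settles at the nearest.
- tray_handle (a point): Centre of the upright black handle of the loose steel tray, 27 mm above the tray's underside. The handle is 12 mm thick (along the tray's y), 40 mm long (along x), its top 50 mm above the underside. The tray's x axis points from handle to pan, z up. The tray weighs 0.15 to 0.31 kg and can be slid along the worktop by its handle.
- tray_pan (a point): Centre of the floor of the tray's square pan, 4 mm above the underside, 105 mm from the handle's centre along the tray's +x; axes as tray_handle. The pan is 76 x 76 mm outside, its rim 10 mm high, 3 mm thick. Fully home, the pan's far edge touches the slot's stop, this point is 42 mm behind the front face and the handle sticks out in front.
- dish_mid (a point): Centre of the covered plastic dish (61 mm across, 15 mm high, 22 g) that lies loose in the pan.
- eyepiece: Bystander: black microscope eyepiece, 30 mm across, 42 mm high, standing to the right of the warmer (origin under its middle).
- screw_pot: Bystander: white pot with black cap, 33 mm across, 49 mm high, standing to the left of the warmer (origin under its middle).
- timer: Bystander: white count-down timer, 55 x 66 x 34 mm, on the worktop at the right (origin under its middle).
- spare_dish: Bystander: a second covered dish, 61 mm across, 15 mm high, on the bare worktop at the left (origin under its middle).
Things that resemble listed ones, but are neither listed nor needed, are in the scene too. Leave any blue look-alike of the warmer alone.

How it is judged:
On the way, in this order (a step that is already met when the one before it is completed fails the run):
1. the tray is fully home in the slot with the dish in its pan (x of tray_pan in the frame of warmer between 0.038 and 0.046 m and angle between the x axis of tray_pan and the x axis of warmer, either way round below 0.12 rad and horizontal distance between dish_mid and tray_pan below 0.009 m), for 0.2 s.
2. then the sleeve is at 7 (value of joint sleeve between 2.7 and 2.9 rad), for 0.2 s.
At the end, for the whole second after the job is handed in: The tray lies in the slot within 4 mm of its stop, straight (7 degrees) and flat, with the covered dish lying flat in the pan; the sleeve rests on number 7 (within a quarter of a number, 0.1 rad); everything is let go and still. The bystanders stand where they stood, within 20 mm (all of step 2 and velocity of joint sleeve between -0.1 and 0.1 rad/s and x of tray_pan in the frame of warmer between 0.038 and 0.046 m and y of tray_pan in the frame of warmer between -0.006 and 0.006 m and angle between the x axis of tray_pan and the x axis of warmer, either way round below 0.12 rad and angle between tray_pan's own z axis and vertical below 0.06 rad and distance between dish_mid and tray_pan below 0.0135 m and angle between dish_mid's own z axis and vertical below 0.1 rad); the robot touches nothing.
It fails at once if a bystander is pushed away or knocked over (distance of any of eyepiece, screw_pot, timer, spare_dish from where it was at the start of the episode above 0.02 m or angle between any of eyepiece, screw_pot, timer, spare_dish's own z axis and vertical above 0.5 rad).
It also fails if it takes over 53 s, if anything falls off the work surface, if the arm or the gripper's body presses on something with over 40 N, if the wrist force passes 120 N, or if a joint passes its speed limit or range.

ROBOT

A 6-joint arm with a two-finger parallel gripper is mounted at the origin on a cart in front of the work surface, level with it; the furniture and walls round the work are solid. World frame = base frame: x ahead of the robot, y to its left, z up, the work surface at z = 0. Lengths are in m, angles in rad, forces in N, time in s.
With the tool pointing down it reaches from about 0.3 to 0.95 m from the base axis. Payload 3.1 kg.
Tool frame: the origin (TCP) lies between the finger pads; the fingertips stand 17 mm ahead of it and the grasp point (between the pads) lies 2 mm behind it; y points along the fingers, x is the direction in which the jaws open and shut, and the axes are right-handed (so a half turn about y gives the same grasp; the last joint's range is limited). The gripper opens to 85 mm and grips with 20 to 120 N. Pads are 22 mm wide; open, the fingers measure 114 mm over their backs; the gripper's body (76 mm by 85 mm) begins 54 mm behind the grasp point. The pads swing forward as they close: fully open they stand 13 mm farther back than shut.
Start: joints at [1.141, 0.308, 1.634, -0, 1.2, -0.07], TCP at [0.22, 0.585, 0.248] pointing down, gripper open.
Joint ranges: [-3.06, 3.06], [-0.79, 1.96], [0.05, 2.63], [-1.19, 4.34], [0.05, 2.64], [-2.94, 2.94]. Speed limits (rad/s): [2.79, 2.79, 3.14, 3.14, 3.14, 3.14].

INTERFACE

Orientations are given as a rotation vector (axis times angle).
In Python, from rig import readout, read_camera, calibration, order gives the robot as it stands.
- The arm moves only by the shell command python3 -m handwheel 'ROWS' [OPENING] [FORCE]. ROWS is JSON, a list of rows, each a list of 2 entries, a list of its own where there are three numbers: the shift along the tool's x, y, z in m, then the turn, a rotation vector about the tool's x, y, z in rad. A call has exactly 10 rows; each row is the pose to reach, as a shift and turn from the pose commanded when the call began, along the tool's axes at that moment; what a row does not reach only later rows make up. A row lasts 1/12 s, in which the tool goes at most 41.7 mm and 7.16 degrees, less where a joint would pass 70% of its speed; a pose out of reach is approached as far as the arm can. A call with a gripper value outside its range is refused whole. OPENING is the opening, from 0 (shut) to 1 (fully open), set as the call begins (- or left out, the last holds). The fingers move at their own pace and stop on an object; FORCE is the grip in N (left out, the last holds). Time passes only in rows, so rows that repeat a pose let the fingers close, or fill a call up. It gives the time, the measured TCP pose, the force and the opening at its end, in the units of the state.
- readout.observe(): the state, without advancing time (a new reading comes with each control period).
- read_camera(name): name is "scene" or "top" or "wrist"; returns the picture (420x560x3 uint8, blue, green, red); there is no depth.
- calibration(name): a dict with "mtx" (3x3 intrinsics, pixels), "D" ([k1, k2, p1, p2, k3] as OpenCV has them; the pictures are not rectified), "R" (3x3) and "t" (3): a world point X has camera coordinates R X + t; the wrist camera has in their place "T_tool_cam" (4x4, takes a point from camera to tool coordinates, whose origin is the TCP and whose axes are the tool frame's). Camera axes: x right, y down, z forward; pixel columns grow to the right and rows downward; lengths in m; the calibration is good to about 2 mm. A picture is of the moment at which its call begins: read the wrist's pose just before it. calibration takes no time and is no camera call.
- order.close_job(): hands the job in, once; it reports no verdict.
The state is a dict: "clock": time; "joint_pos": joint angles; "joint_vel": joint speeds; "joint_efforts": joint torques, N m; "tcp_pos": TCP position; "eef_rot": TCP orientation; "wrist_force": force on the tool from outside, world axes, zero at the start; "ft_torque": the same for the moment, N m; "grip_width": finger opening in m.
Only numpy, scipy, OpenCV 4.12 (cv2) and the standard library are available. Lean on these libraries where they do the work, as an engineer would, in place of code of your own. Each camera call takes 0.05 s, during which the arm holds its last target.

## Working session

There is one attempt and no reset: what is moved stays moved. The work goes in short steps, Python scripts to look and compute and a shell command to move; the robot and the scene stay as the last step left them, time stands still between calls to the robot, and variables do not carry over. Pictures are saved under pics/ and viewed, and the job is handed in when it is done.

```bash
ls; mkdir -p pics; python3 - <<'E'
from rig import readout, read_camera, calibration
import cv2
s=readout.observe()
for k,v in s.items(): print(k,v)
for n in ["scene","top","wrist"]:
    cv2.imwrite(f"pics/{n}0.png",read_camera(n)); print(n,calibration(n))
E
```

```text
pics
clock 0.0
joint_pos [ 1.14128459e+00  3.09029592e-01  1.63520897e+00 -3.66507723e-07
  1.19969853e+00 -6.96836397e-02]
joint_vel [-2.44766467e-04 -4.31800937e-04  1.67167446e-03  5.07579921e-05
  1.13458129e-03  5.15023555e-04]
joint_efforts [-1.08320396e-04 -4.15269828e+01 -2.76660597e+01  2.28369856e-05
  1.02660005e-02 -2.49472187e-06]
tcp_pos [0.21975506 0.58424278 0.24702105]
eef_rot [-1.35944135 -0.93868035  0.94201063]
wrist_force [-0.15726092 -0.37254727  0.18063828]
ft_torque [ 0.02571921 -0.03734402  0.02396763]
grip_width 0.08542519909339295
scene {'mtx': array([[443.4420292 ,   0.        , 280.11678723],
       [  0.        , 443.4420292 , 207.71669092],
       [  0.        ,   0.        ,   1.        ]]), 'D': array([-0.10476444,  0.        ,  0.        ,  0.        ,  0.        ]), 'R': array([[ 0.57787283, -0.81610514,  0.00594895],
       [-0.49012425, -0.3528602 , -0.79703695],
       [ 0.6525651 ,  0.45767027, -0.60390125]]), 't': array([-0.32446419,  0.34571704,  0.65610561])}
top {'mtx': array([[452.5357435 ,   0.        , 285.82187444],
       [  0.        ,
[... 264 characters left out ...]
      [ 0.15122096, -0.00185181, -0.98849825]]), 't': array([-0.0101598 ,  0.54476307,  1.03271367])}
wrist {'mtx': array([[329.19022157,   0.        , 281.49225269],
       [  0.        , 329.19022157, 203.63670814],
       [  0.        ,   0.        ,   1.        ]]), 'D': array([-0.0191362,  0.       ,  0.       ,  0.       ,  0.       ]), 'T_tool_cam': array([[ 9.99999750e-01, -2.26584709e-04, -6.69845910e-04,
        -6.11630395e-04],
       [ 5.61845195e-04, -3.20599232e-01,  9.47214768e-01,
        -1.25563982e-01],
       [-4.29376467e-04, -9.47214907e-01, -3.20599025e-01,
         8.26554241e-02],
       [ 0.00000000e+00,  0.00000000e+00,  0.00000000e+00,
         1.00000000e+00]])}
```

View pics/scene0.png

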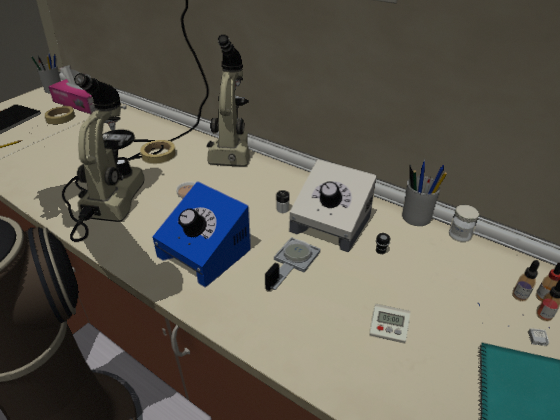

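View pics/top0.png

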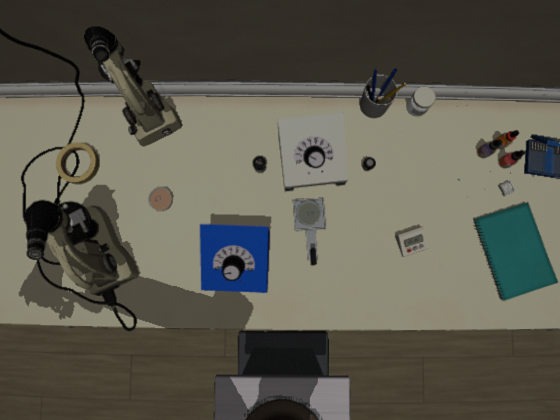

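View pics/wrist0.png

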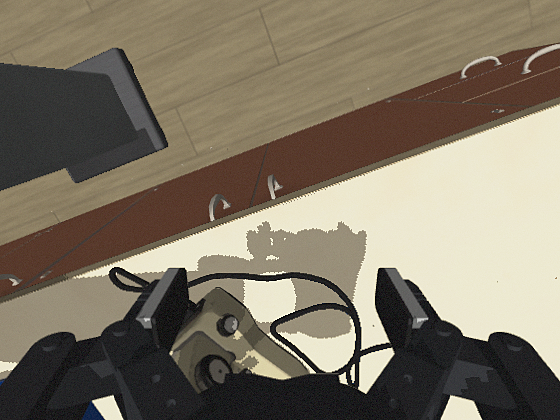

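The scene picture shows the white warmer at about (335,195), the tray with its dish at (297,253) and its handle at (272,275). The blue look-alike is at (205,230), the pot at (283,200), the eyepiece at (383,243) and the timer at (390,322). In the top picture the warmer is at (313,150), the pan at (310,215) and the handle at (313,253). I'll enlarge these next.

```bash
cat > h.py <<'E'
import numpy as np, cv2
from rig import readout, read_camera, calibration
from scipy.spatial.transform import Rotation as Ro
def cam(name, st=None):
    c=calibration(name)
    if name=="wrist":
        T=np.eye(4);T[:3,:3]=Ro.from_rotvec(st["eef_rot"]).as_matrix();T[:3,3]=st["tcp_pos"]
        W=np.linalg.inv(T@c["T_tool_cam"]);return c["mtx"],c["D"],W[:3,:3],W[:3,3]
    return c["mtx"],c["D"],np.array(c["R"]),np.array(c["t"])
def ray(c,px):
    K,D,R,t=c
    n=cv2.undistortPoints(np.array([[px]],float),K,D)[0,0]
    return -R.T@t, R.T@np.array([n[0],n[1],1])
def onz(c,px,z):
    o,d=ray(c,px); return o+d*(z-o[2])/d[2]
def proj(c,X):
    K,D,R,t=c
    return cv2.projectPoints(np.array(X,float).reshape(-1,3),cv2.Rodrigues(R)[0],t,K,D)[0][:,0]
def tri(cs,pxs):
    A=np.zeros((3,3));b=np.zeros(3);L=[]
    for c,p in zip(cs,pxs):
        o,d=ray(c,p);d/=np.linalg.norm(d);P=np.eye(3)-np.outer(d,d);A+=P;b+=P@o;L.append((P,o))
    X=np.linalg.solve(A,b);return X,[np.linalg.norm(P@(X-o)) for P,o in L]
E
python3 - <<'E'
import cv2
t=cv2.imread("pics/top0.png");cv2.imwrite("pics/top0z.png",cv2.resize(t[100:280,240:400],None,fx=3.3,fy=3.3,interpolation=cv2.INTER_CUBIC))
t=cv2.imread("pics/scene0.png");cv2.imwrite("pics/scene0z.png",cv2.resize(t[150:300,240:400],None,fx=4,fy=4,interpolation=cv2.INTER_CUBIC))
E
```

```text
(no output)
```

View pics/top0z.png

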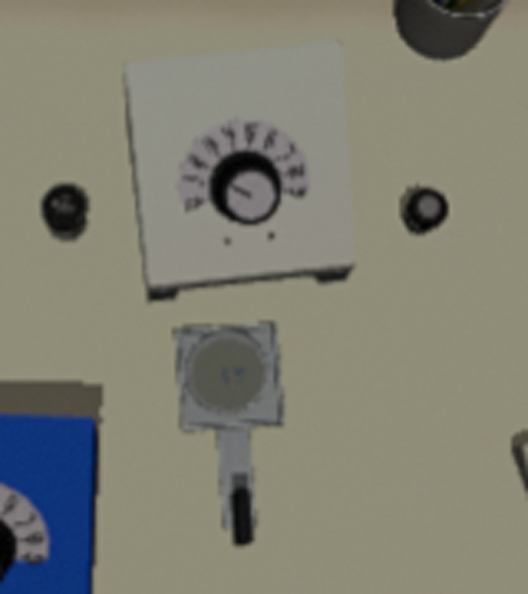

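View pics/scene0z.png

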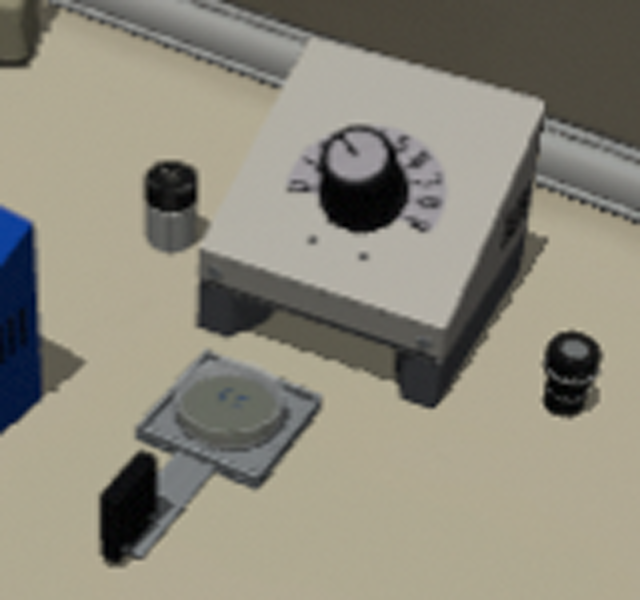

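The zooms show clear warmer corners, the pan corners and the handle. The sleeve's dark cap line points to about 2. Next I'll compute positions.

```bash
python3 - <<'E'
from h import *
np.set_printoptions(precision=4,suppress=True)
T=cam("top");S=cam("scene")
tz=lambda x,y:(240+x/3.3-.35,100+y/3.3-.35)
sz=lambda x,y:(240+x/4-.38,150+y/4-.38)
# warmer
P={}
for n,a,b,z in [("FL",(148,287),(200,255),.056),("FR",(353,265),(447,330),.056),("BL",(125,64),(312,38),.124),("BR",(342,42),(546,101),.124)]:
    X,e=tri([T,S],[tz(*a),sz(*b)]); print(n,"tri",X,e,"top",onz(T,tz(*a),z),"scene",onz(S,sz(*b),z))
for n,a,b,z in [("panNL",(180,430),(137,432),.01),("panNR",(283,426),(258,486),.01),("panFL",(175,328),(205,353),.01),("panFR",(273,322),(321,402),.01),("dish",(228,371),(231,405),.019),("handleN",(241,543),(108,505),.05),("handleF",(241,488),(149,455),.05),("cap",(252,195),(358,152),.12),("pot",(65,197),(171,178),.049),("eyep",(430,205),(574,352),.042)]:
    X,e=tri([T,S],[tz(*a),sz(*b)]); print(n,"tri",X,e,"top",onz(T,tz(*a),z),"scene",onz(S,sz(*b),z))
E
```

```text
FL tri [ 0.5942 -0.0024  0.0532] [np.float64(0.0004957538207434012), np.float64(0.0004957538207432926)] top [ 0.5933 -0.002   0.056 ] scene [ 0.5915 -0.0047  0.056 ]
FR tri [ 0.6113 -0.1501  0.058 ] [np.float64(0.0016817299277054358), np.float64(0.0016817299277054225)] top [ 0.6108 -0.149   0.056 ] scene [ 0.615  -0.1503  0.056 ]
BL tri [0.7367 0.0146 0.1216] [np.float64(0.0006075474471868357), np.float64(0.0006075474471867263)] top [0.7354 0.015  0.124 ] scene [0.7337 0.0122 0.124 ]
BR tri [ 0.7525 -0.1339  0.1248] [np.float64(0.00035432346671697066), np.float64(0.000354323466717002)] top [ 0.753  -0.1343  0.124 ] scene [ 0.7534 -0.1332  0.124 ]
panNL tri [ 0.4971 -0.0274  0.0035] [np.float64(0.0011854693344926603), np.float64(0.0011854693344927384)] top [ 0.4956 -0.0264  0.01  ] scene [ 0.4924 -0.0323  0.01  ]
panNR tri [ 0.5006 -0.1037  0.0038] [np.float64(0.0011692168769226372), np.float64(0.0011692168769226342)] top [ 0.4992 -0.1022  0.01  ] scene [ 0.4962 -0.1076  0.01  ]
panFL tri [ 0.5726 -0.0223  0.0047] [np.float64(1.8848722802136835e-05), np.float64(1.884872280209809e-05)]
[... 533 characters left out ...]
0.05  ] scene [ 0.4088 -0.0757  0.05  ]
handleF tri [ 0.4513 -0.0693  0.0464] [np.float64(0.000352935782829891), np.float64(0.00035293578282983516)] top [ 0.4508 -0.0688  0.05  ] scene [ 0.4485 -0.0717  0.05  ]
cap tri [ 0.6435 -0.0719  0.1249] [np.float64(0.00024167548786165605), np.float64(0.000241675487861668)] top [ 0.6447 -0.0721  0.12  ] scene [ 0.6501 -0.0688  0.12  ]
pot tri [0.661  0.0611 0.0426] [np.float64(0.002385878436707241), np.float64(0.002385878436707219)] top [0.6609 0.0589 0.049 ] scene [0.6517 0.0575 0.049 ]
eyep tri [ 0.66   -0.2083  0.0378] [np.float64(0.0007771827383476699), np.float64(0.000777182738347715)] top [ 0.6594 -0.2082  0.042 ] scene [ 0.6546 -0.2093  0.042 ]
```

```bash
python3 - <<'E'
from h import *
np.set_printoptions(precision=3,suppress=True)
T=cam("top");S=cam("scene")
for n,a,b in [("eyepiece tip",(34,245),(80,80)),("head",(42,215),(105,95)),("spiece2",(97,35),(224,40)),]:
    print(n,tri([T,S],[a,b]))
for p in [(130,278),(120,310),(60,220),(90,300)]: print(p,onz(T,p,0.02))
for p in [(85,205),(135,215)]: print(p,onz(S,p,0.02))
s=readout.observe()
print(Ro.from_rotvec(s["eef_rot"]).as_matrix())
for x in [(.22,.585,.248),(.43,-.07,.25)]: print(proj(S,x),proj(T,x))
E
```

```text
eyepiece tip (array([0.428, 0.439, 0.326]), [np.float64(0.004175799535413983), np.float64(0.004175799535413962)])
head (array([0.492, 0.462, 0.263]), [np.float64(0.0012077839553428875), np.float64(0.0012077839553427602)])
spiece2 (array([0.821, 0.359, 0.33 ]), [np.float64(0.008123458574861136), np.float64(0.008123458574861247)])
(130, 278) [0.376 0.365 0.02 ]
(120, 310) [0.3   0.385 0.02 ]
(60, 220) [0.513 0.548 0.02 ]
(90, 300) [0.322 0.46  0.02 ]
(85, 205) [0.359 0.455 0.02 ]
(135, 215) [0.407 0.319 0.02 ]
[[ 0.352 -0.001 -0.936]
 [ 0.936 -0.002  0.352]
 [-0.002 -1.     0.   ]]
[[-25.772 132.208]] [[-25.839 357.672]]
[[269.904 184.429]] [[319.902 251.732]]
```

```bash
python3 -m handwheel '[[[0,-0.04,0],[0,0,0]],[[0,-0.08,0],[0,0,0]],[[0,-0.12,0],[0,0,0]],[[0,-0.16,0],[0,0,0]],[[0,-0.18,0],[0,0,0]],[[-0.027,-0.18,-0.021],[0,0,0]],[[-0.054,-0.18,-0.043],[0,0,0]],[[-0.081,-0.18,-0.064],[0,0,0]],[[-0.107,-0.18,-0.086],[0,0,0]],[[-0.134,-0.18,-0.107],[0,0,0]]]' 1 40
```

```text
clock: 0.98
tcp_pos: [0.2731, 0.4203, 0.4278]
eef_rot: [-1.358, -0.94, 0.941]
wrist_force: [0.2, -0.4, 0.8]
grip_width: 0.0854
```

```bash
python3 -m handwheel '[[[-0.03,0,-0.024],[0,0,0]],[[-0.06,0,-0.048],[0,0,0]],[[-0.09,0,-0.072],[0,-0.05,0]],[[-0.12,0,-0.096],[0,-0.1,0]],[[-0.15,0,-0.12],[0,-0.15,0]],[[-0.18,0,-0.144],[0,-0.2,0]],[[-0.21,0,-0.168],[0,-0.26,0]],[[-0.24,0,-0.192],[0,-0.32,0]],[[-0.27,0,-0.216],[0,-0.38,0]],[[-0.3,0,-0.24],[0,-0.426,0]]]' 1 40; python3 - <<'E'
from h import *
s=readout.observe();R=Ro.from_rotvec(s["eef_rot"]).as_matrix();print(R,s["joint_pos"])
print(R.T@(np.array([.4315,-.0688,.20])-s["tcp_pos"]))
E
```

```text
clock: 1.82
tcp_pos: [0.3919, 0.0547, 0.4282]
eef_rot: [-1.176, -1.26, 1.259]
wrist_force: [1.2, 0.5, 0.5]
grip_width: 0.0852
[[-6.89339154e-02  5.61071351e-04 -9.97621071e-01]
 [ 9.97621224e-01  1.27020099e-04 -6.89338546e-02]
 [ 8.80411158e-05 -9.99999835e-01 -5.68492681e-04]] [ 2.85672342e-02 -2.78227501e-01  1.87303082e+00  1.10975695e-04
  1.54622487e+00 -1.61122039e+00]
[-0.12600529  0.2282504  -0.03085121]
```

```bash
python3 -m handwheel '[[[-0.03,0.02,-0.008],[0,0,0]],[[-0.06,0.04,-0.015],[0,0,0]],[[-0.09,0.06,-0.022],[0,0,0]],[[-0.11,0.09,-0.031],[0,0,0]],[[-0.126,0.12,-0.031],[0,0,0]],[[-0.126,0.155,-0.031],[0,0,0]],[[-0.126,0.19,-0.031],[0,0,0]],[[-0.126,0.22,-0.031],[0,0,0]],[[-0.126,0.228,-0.031],[0,0,0]],[[-0.126,0.228,-0.031],[0,0,0]]]' 1 40; python3 - <<'E'
from h import *
s=readout.observe();cv2.imwrite("pics/w1.png",read_camera("wrist"))
c=cam("wrist",s)
print(proj(c,[[.4122,-.0688,.05],[.4508,-.0688,.05],[.4956,-.0264,.01],[.4992,-.1022,.01],[.5717,-.0223,.01],[.5769,-.0951,.01],[.5933,-.002,.056],[.6108,-.149,.056]]).round(0))
E
```

```text
clock: 2.65
tcp_pos: [0.4288, -0.0665, 0.1975]
eef_rot: [-1.171, -1.254, 1.259]
wrist_force: [-0.6, 0.4, 0.1]
grip_width: 0.0857
[[280. 176.]
 [278. 218.]
 [316. 247.]
 [243. 246.]
 [313. 308.]
 [248. 309.]
 [335. 355.]
 [190. 361.]]
```

View pics/w1.png

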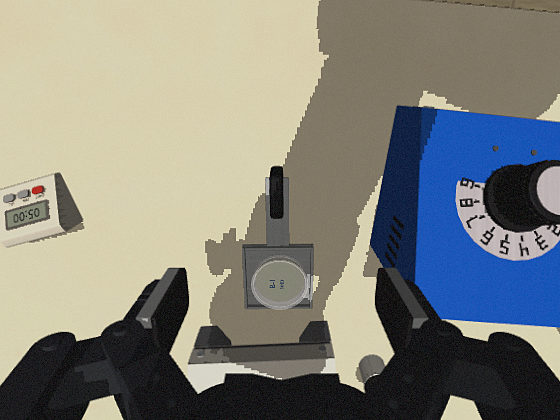

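The wrist picture shows the handle at (277,167)–(277,217) and the pan corners at (244,245), (312,246), (314,307) and (245,308). All are within about 3 px of the top-view prediction, except the handle's near end, which is 9 px off because its end face shows. I'll descend onto the handle.

```bash
python3 -m handwheel '[[[0,0.025,0],[0,0,0]],[[0,0.05,0],[0,0,0]],[[0,0.075,0],[0,0,0]],[[0,0.1,0],[0,0,0]],[[0,0.12,0],[0,0,0]],[[0,0.14,0],[0,0,0]],[[0,0.155,0],[0,0,0]],[[0,0.167,0],[0,0,0]],[[0,0.167,0],[0,0,0]],[[0,0.167,0],[0,0,0]]]' 1 40; python3 - <<'E'
from h import *
s=readout.observe();cv2.imwrite("pics/w2.png",read_camera("wrist"));cv2.imwrite("pics/s2.png",cv2.resize(read_camera("scene")[170:320,200:400],None,fx=4,fy=4))
print(s["tcp_pos"],Ro.from_rotvec(s["eef_rot"]).as_matrix())
E
```

```text
clock: 3.53
tcp_pos: [0.4335, -0.0675, 0.0348]
eef_rot: [-1.18, -1.26, 1.257]
wrist_force: [0.3, -0.6, 0.5]
grip_width: 0.0855
[ 0.43347633 -0.06746023  0.03479497] [[-6.65318245e-02  2.90344542e-03 -9.97780079e-01]
 [ 9.97783864e-01 -7.44794752e-04 -6.65342442e-02]
 [-9.36319914e-04 -9.99995508e-01 -2.84745844e-03]]
```

View pics/w2.png

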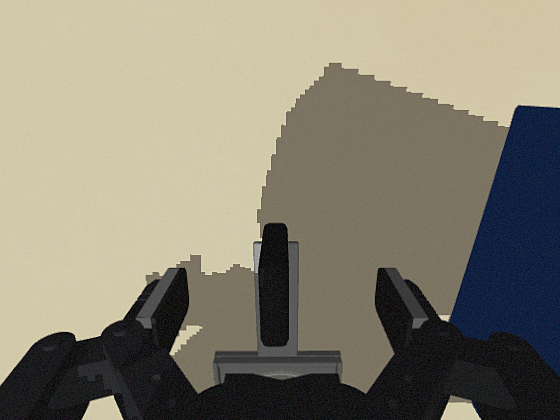

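View pics/s2.png

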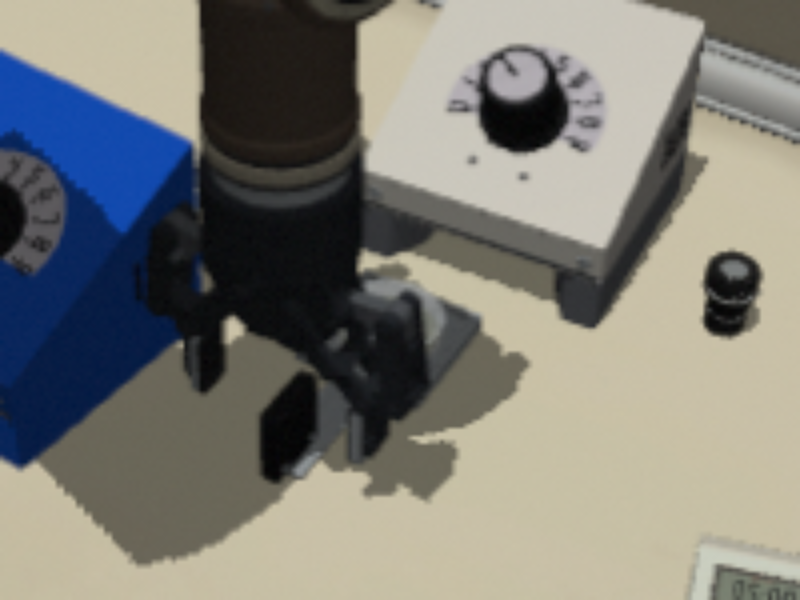

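The handle stands between the open pads at column 275, against an axis at 281, so it is about 2 mm to -y. I'll shift 2 mm and close.

```bash
python3 -m handwheel '[[[-0.002,0.003,0],[0,0,0]],[[-0.002,0.003,0],[0,0,0]],[[-0.002,0.003,0],[0,0,0]],[[-0.002,0.003,0],[0,0,0]],[[-0.002,0.003,0],[0,0,0]],[[-0.002,0.003,0],[0,0,0]],[[-0.002,0.003,0],[0,0,0]],[[-0.002,0.003,0],[0,0,0]],[[-0.002,0.003,0],[0,0,0]],[[-0.002,0.003,0],[0,0,0]]]' 0 50;  python3 - <<'E'
from h import *
s=readout.observe();print(s["tcp_pos"],s["wrist_force"],s["ft_torque"])
cv2.imwrite("pics/t3.png",cv2.resize(read_camera("top")[100:280,240:400],None,fx=3.3,fy=3.3,interpolation=cv2.INTER_CUBIC))
E
```

```text
clock: 4.47
tcp_pos: [0.4316, -0.0692, 0.0305]
eef_rot: [-1.177, -1.258, 1.258]
wrist_force: [-1.5, -0.8, 3.3]
grip_width: 0.0117
[ 0.4315664  -0.06915913  0.03045027] [-1.49753548 -0.79057147  3.31488189] [-0.1071713   0.15715049 -0.00696172]
```

View pics/t3.png

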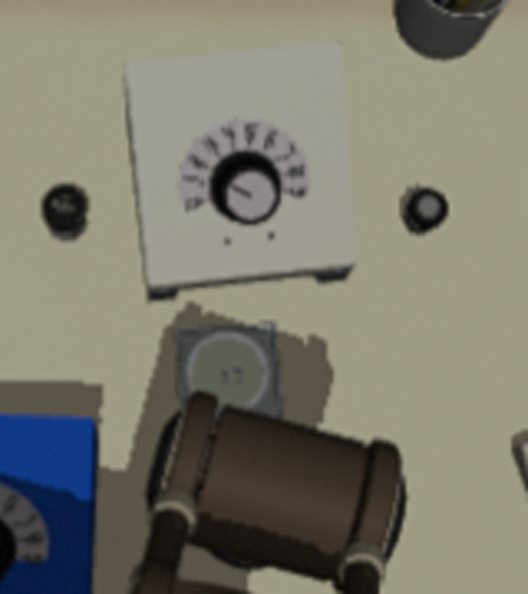

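```bash
python3 -m handwheel '[[[-0.002,0,0],[0,-0.005,0]],[[-0.005,0,0],[0,-0.01,0]],[[-0.008,0,-0.001],[0,-0.015,0]],[[-0.011,0,-0.001],[0,-0.02,0]],[[-0.014,0,-0.001],[0,-0.026,0]],[[-0.017,0,-0.001],[0,-0.032,0]],[[-0.02,0,-0.002],[0,-0.038,0]],[[-0.023,0,-0.002],[0,-0.044,0]],[[-0.025,0,-0.002],[0,-0.049,0]],[[-0.026,0,-0.002],[0,-0.049,0]]]' 0 50;  python3 -m handwheel '[[[0,0,0],[0,0,0]],[[0,0,0],[0,0,0]],[[0,0,0],[0,0,0]],[[0,0,0],[0,0,0]],[[0,0,0],[0,0,0]],[[0,0,0],[0,0,0]],[[0,0,0],[0,0,0]],[[0,0,0],[0,0,0]],[[0,0,0],[0,0,0]],[[0,0,0],[0,0,0]]]' 0 50;python3 - <<'E'
from h import *
s=readout.observe();print(s["tcp_pos"],s["wrist_force"],s["ft_torque"])
print(Ro.from_rotvec(s["eef_rot"]).as_matrix())
cv2.imwrite("pics/t4.png",cv2.resize(read_camera("top")[160:260,250:350],None,fx=6,fy=6,interpolation=cv2.INTER_CUBIC))
cv2.imwrite("pics/w4.png",read_camera("wrist"))
T=cam("top")
E
```

```text
clock: 5.35
tcp_pos: [0.4352, -0.0941, 0.0305]
eef_rot: [-1.151, -1.294, 1.292]
wrist_force: [-0.2, 4.7, 5.2]
grip_width: 0.0113
clock: 6.18
tcp_pos: [0.4352, -0.0942, 0.0304]
eef_rot: [-1.151, -1.294, 1.293]
wrist_force: [-1.2, 2.8, 5.8]
grip_width: 0.0111
[ 0.43520978 -0.09417484  0.03044573] [-1.24379105  2.80190362  5.8054309 ] [ 0.53439315 -0.02636433  0.14864052]
[[-1.15215298e-01 -1.24563750e-04 -9.93340536e-01]
 [ 9.93339857e-01  1.16084833e-03 -1.15215365e-01]
 [ 1.16746936e-03 -9.99999318e-01 -1.00133487e-05]]
```

View pics/t4.png

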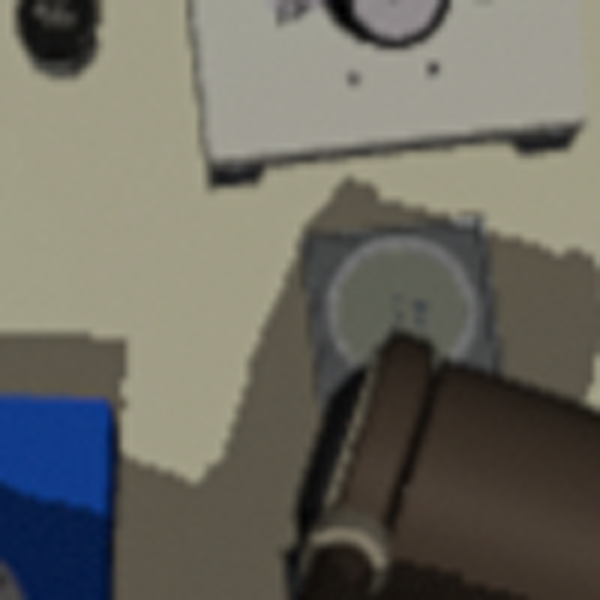

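View pics/w4.png

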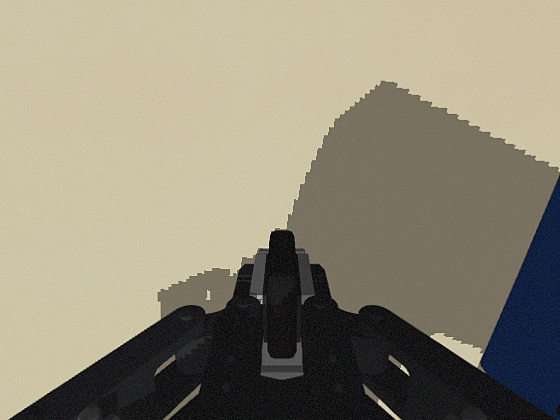

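```bash
python3 - <<'E'
from h import *
np.set_printoptions(precision=4,suppress=True)
T=cam("top");tz=lambda x,y:(250+x/6-.42,160+y/6-.42)
a=onz(T,tz(305,236),.01);b=onz(T,tz(488,224),.01);nl=onz(T,tz(322,395),.01);nr=onz(T,tz(498,370),.01)
print(a,b,nl,nr,(a-b)[:2],"yaw",np.arctan2(-(a-b)[0],(a-b)[1]),np.hypot(*(a-b)[:2]), 'ledge',np.arctan2(*(a-nl)[1::-1]))
w=np.array([.601,-.076]);u=np.array([np.cos(.115),np.sin(.115)]);v=np.array([-u[1],u[0]])
m=(a+b)[:2]/2; print("far mid in warmer",(m-w)@u,(m-w)@v)
l=onz(T,tz(209,170),.05); r=onz(T,tz(582,126),.056);print(l,r,np.hypot(*(l-r)[:2]))
# front bottom corners of feet
l=onz(T,tz(211,186),.0); r=onz(T,tz(575,145),.0);print(l,r,np.hypot(*(l-r)[:2]),(l+r)/2,np.arctan2(-(l-r)[0],(l-r)[1]))
E
```

```text
[ 0.5722 -0.0412  0.01  ] [ 0.5779 -0.1161  0.01  ] [ 0.5069 -0.0483  0.01  ] [ 0.5177 -0.1198  0.01  ] [-0.0057  0.0749] yaw 0.07531627176423682 0.0751240611670806 ledge 0.10842579361490916
far mid in warmer -0.026109932859910628 0.00032147996197402296
[ 0.5914 -0.0018  0.05  ] [ 0.6092 -0.1489  0.056 ] 0.14811858061959585
[ 0.5946 -0.0026  0.    ] [ 0.6133 -0.1536  0.    ] 0.15213738555050288 [ 0.6039 -0.0781  0.    ] 0.1233041174561702
```

Pan is aligned to about 1 mm laterally and its far edge is 26 mm in front of the face. I'll slide in along tool -z.

```bash
python3 -m handwheel '[[[0,0,-0.002],[0,0,0]],[[0,0,-0.006],[0,0,0]],[[0,0,-0.01],[0,0,0]],[[0,0,-0.015],[0,0,0]],[[0,0,-0.02],[0,0,0]],[[0,0,-0.025],[0,0,0]],[[0,0,-0.03],[0,0,0]],[[0,0,-0.035],[0,0,0]],[[0,0,-0.04],[0,0,0]],[[0,0,-0.044],[0,0,0]]]' 0 50; python3 -m handwheel '[[[0,0,-0.003],[0,0,0]],[[0,0,-0.006],[0,0,0]],[[0,0,-0.009],[0,0,0]],[[0,0,-0.012],[0,0,0]],[[0,0,-0.015],[0,0,0]],[[0,0,-0.018],[0,0,0]],[[0,0,-0.021],[0,0,0]],[[0,0,-0.024],[0,0,0]],[[0,0,-0.026],[0,0,0]],[[0,0,-0.026],[0,0,0]]]' 0 50;python3 - <<'E'
from h import *
s=readout.observe();print(s["tcp_pos"],s["wrist_force"],s["ft_torque"])
cv2.imwrite("pics/t5.png",cv2.resize(read_camera("top")[140:240,250:350],None,fx=6,fy=6,interpolation=cv2.INTER_CUBIC))
cv2.imwrite("pics/s5.png",cv2.resize(read_camera("scene")[170:320,200:400],None,fx=4,fy=4))
E
```

```text
clock: 7.12
tcp_pos: [0.4739, -0.0894, 0.0304]
eef_rot: [-1.142, -1.287, 1.298]
wrist_force: [-13.8, -1.9, 19.1]
grip_width: 0.0112
clock: 7.95
tcp_pos: [0.5008, -0.0865, 0.0303]
eef_rot: [-1.144, -1.288, 1.297]
wrist_force: [-9.6, -0.8, 14.7]
grip_width: 0.0114
[ 0.50080415 -0.08654194  0.0303493 ] [-9.55261858 -0.78362303 14.7034169 ] [-0.25206168  1.45181852 -0.0433132 ]
```

View pics/t5.png

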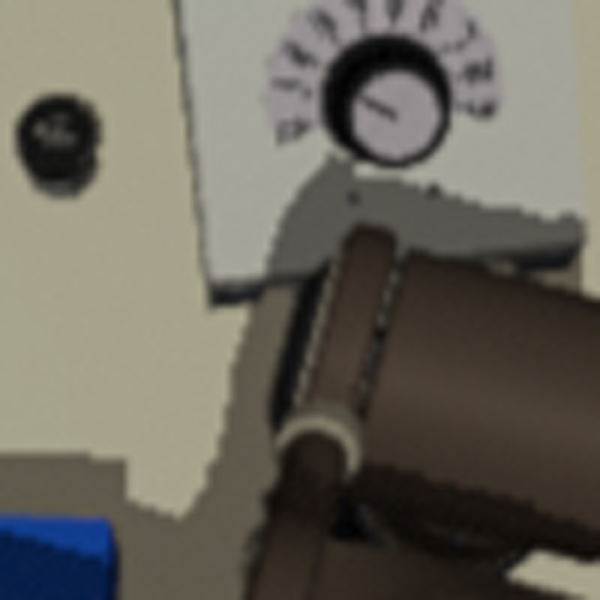

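View pics/s5.png

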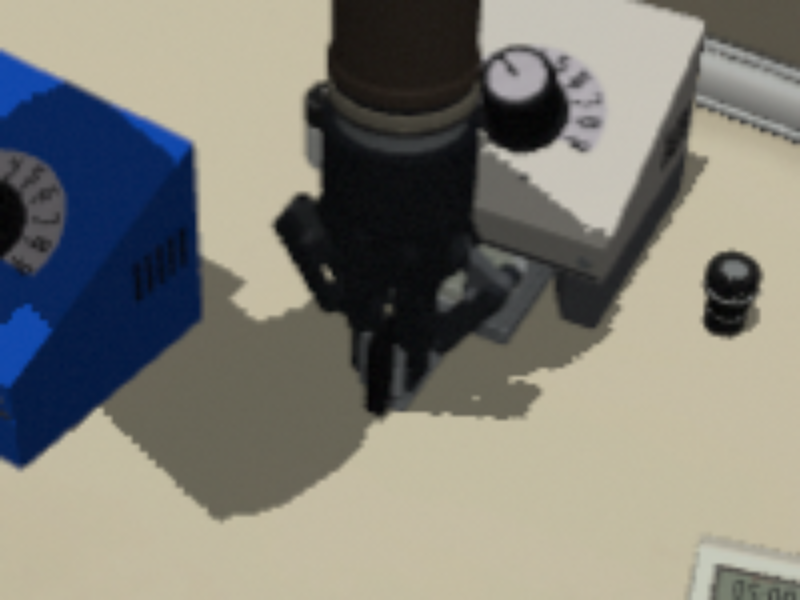

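```bash
python3 -m handwheel '[[[0,-0.001,-0.003],[0,0,0]],[[0,-0.001,-0.006],[0,0,0]],[[0,-0.001,-0.009],[0,0,0]],[[0,-0.001,-0.012],[0,0,0]],[[0,-0.001,-0.015],[0,0,0]],[[0,-0.001,-0.018],[0,0,0]],[[0,-0.001,-0.021],[0,0,0]],[[0,-0.001,-0.024],[0,0,0]],[[0,-0.001,-0.027],[0,0,0]],[[0,-0.001,-0.029],[0,0,0]]]' 0 50
```

```text
clock: 8.88
tcp_pos: [0.5341, -0.0835, 0.0313]
eef_rot: [-1.153, -1.294, 1.294]
wrist_force: [0.9, -0.2, -1.8]
grip_width: 0.0115
```

```bash
python3 -m handwheel '[[[0,0,-0.001],[0,0,0]],[[0,0,-0.002],[0,0,0]],[[0,0,-0.003],[0,0,0]],[[0,0,-0.004],[0,0,0]],[[0,0,-0.005],[0,0,0]],[[0,0,-0.006],[0,0,0]],[[0,0,-0.006],[0,0,0]],[[0,0,-0.006],[0,0,0]],[[0,0,-0.006],[0,0,0]],[[0,0,-0.006],[0,0,0]]]' 0 50
```

```text
clock: 9.72
tcp_pos: [0.5393, -0.0828, 0.0312]
eef_rot: [-1.152, -1.293, 1.294]
wrist_force: [-0.1, -1.5, -2.9]
grip_width: 0.0115
```

```bash
python3 -m handwheel '[[[0,0,-0.001],[0,0,0]],[[0,0,-0.002],[0,0,0]],[[0,0,-0.003],[0,0,0]],[[0,0,-0.004],[0,0,0]],[[0,0,-0.005],[0,0,0]],[[0,0,-0.005],[0,0,0]],[[0,0,-0.005],[0,0,0]],[[0,0,-0.005],[0,0,0]],[[0,0,-0.005],[0,0,0]],[[0,0,-0.005],[0,0,0]]]' 0 50;python3 - <<'E'
from h import *
cv2.imwrite("pics/t6.png",cv2.resize(read_camera("top")[140:240,250:350],None,fx=6,fy=6,interpolation=cv2.INTER_CUBIC))
cv2.imwrite("pics/s6.png",cv2.resize(read_camera("scene")[170:320,200:400],None,fx=4,fy=4))
E
```

```text
clock: 10.55
tcp_pos: [0.5395, -0.0825, 0.0304]
eef_rot: [-1.143, -1.287, 1.299]
wrist_force: [-11.7, -4.1, 5.2]
grip_width: 0.0114
```

View pics/s6.png

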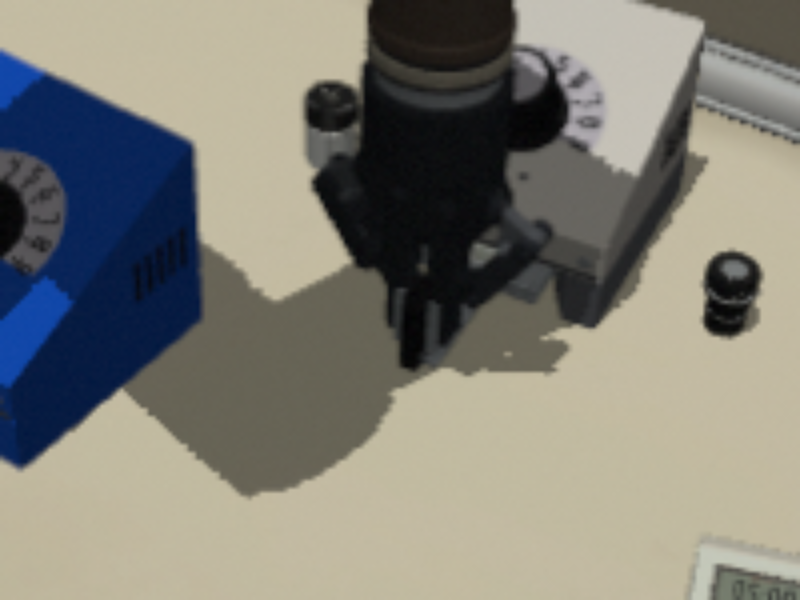

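Contact: the command advanced 5 mm, the TCP stayed at 0.5395 (predicted home about 0.538) and 12 N built up. The tray is against the stop. I'll relax 4 mm of command, then open, hold and rise.

```bash
python3 -m handwheel '[[[0,0,0.001],[0,0,0]],[[0,0,0.002],[0,0,0]],[[0,0,0.003],[0,0,0]],[[0,0,0.004],[0,0,0]],[[0,0,0.004],[0,0,0]],[[0,0,0.004],[0,0,0]],[[0,0,0.004],[0,0,0]],[[0,0,0.004],[0,0,0]],[[0,0,0.004],[0,0,0]],[[0,0,0.004],[0,0,0]]]' 0 50; python3 -m handwheel '[[[0,0,0],[0,0,0]],[[0,0,0],[0,0,0]],[[0,0,0],[0,0,0]],[[0,0,0],[0,0,0]],[[0,0,0],[0,0,0]],[[0,0,0],[0,0,0]],[[0,0,0],[0,0,0]],[[0,0,0],[0,0,0]],[[0,0,0],[0,0,0]],[[0,0,0],[0,0,0]]]' 1 50; python3 -m handwheel '[[[0,-0.01,0],[0,0,0]],[[0,-0.03,0],[0,0,0]],[[0,-0.05,0.01],[0,0,0]],[[0,-0.08,0.02],[0,0,0]],[[0,-0.11,0.03],[0,0,0]],[[0,-0.14,0.04],[0,0,0]],[[0,-0.17,0.06],[0,0,0]],[[0,-0.19,0.08],[0,0,0]],[[0,-0.19,0.09],[0,0,0]],[[0,-0.19,0.09],[0,0,0]]]' 1 50
python3 - <<'E'
from h import *
s=readout.observe();print(s["tcp_pos"],s["eef_rot"],s["joint_pos"])
cv2.imwrite("pics/t7r.png",read_camera("top"))
cv2.imwrite("pics/t7.png",cv2.resize(cv2.imread("pics/t7r.png")[120:240,250:350],None,fx=5,fy=5,interpolation=cv2.INTER_CUBIC))
cv2.imwrite("pics/s7.png",cv2.resize(read_camera("scene")[150:300,200:400],None,fx=4,fy=4))
s=readout.observe();print(s["tcp_pos"],s["eef_rot"])
cv2.imwrite("pics/w7.png",read_camera("wrist"))
E
```

```text
clock: 11.48
tcp_pos: [0.5396, -0.0826, 0.0309]
eef_rot: [-1.151, -1.292, 1.295]
wrist_force: [-5.1, -1.4, -3.9]
grip_width: 0.0116
clock: 12.32
tcp_pos: [0.5404, -0.0827, 0.0312]
eef_rot: [-1.152, -1.294, 1.294]
wrist_force: [-0.5, 0.5, -0.4]
grip_width: 0.0853
clock: 13.15
tcp_pos: [0.4501, -0.0933, 0.2229]
eef_rot: [-1.155, -1.294, 1.293]
wrist_force: [-0.0, 0.1, -0.5]
grip_width: 0.0852
[ 0.45008582 -0.09326371  0.22290505] [-1.15539691 -1.29427321  1.29275259] [-2.98967463e-01  1.07643827e-02  2.03443671e+00 -2.29499541e-04
  1.09383751e+00 -1.98413261e+00]
[ 0.45071729 -0.09292018  0.22094438] [-1.15273299 -1.29338973  1.29293492]
```

View pics/t7.png

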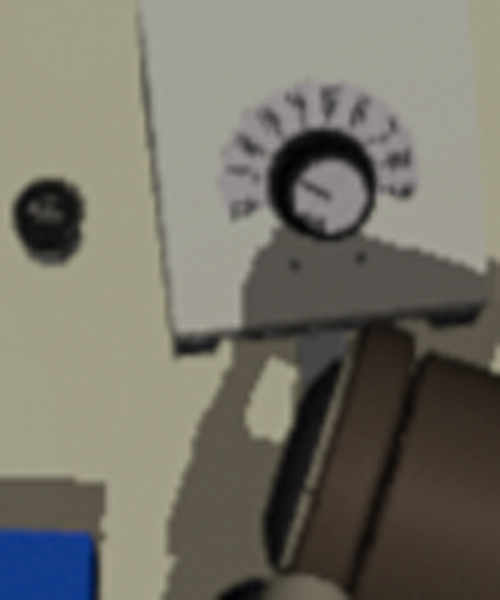

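View pics/s7.png

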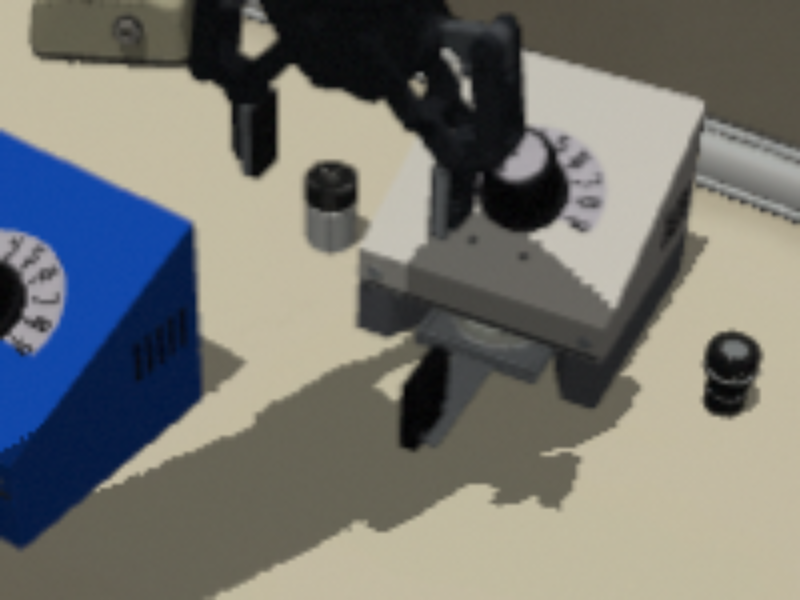

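View pics/w7.png

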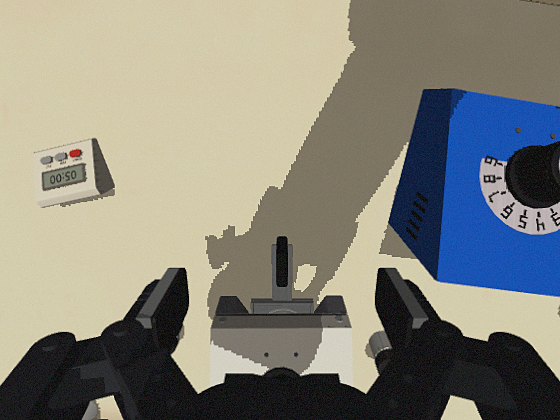

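The tray is in the slot. In the wrist picture the handle is at (282,236)–(281,286) and the pan's near edge at row ~299. I'll check numerically whether it is fully home.

```bash
python3 - <<'E'
from h import *
np.set_printoptions(precision=4,suppress=True)
im=cv2.imread("pics/w7.png");cv2.imwrite("pics/w7z.png",cv2.resize(im[220:370,190:370],None,fx=4,fy=4,interpolation=cv2.INTER_CUBIC))
s=dict(tcp_pos=[ 0.45071729,-0.09292018,0.22094438],eef_rot=[-1.15273299,-1.29338973,1.29293492])
c=cam("wrist",s);w=np.array([.601,-.076]);u=np.array([np.cos(.115),np.sin(.115)]);v=np.array([-u[1],u[0]])
for x,y in [(.0,.075),(0,-.075),(0,.054),(0,-.054)]:
  for z in (.056,0):
    print("exp front",(x,y,z),proj(c,np.r_[w+x*u+y*v,z])[0])
for y in (.038,-.038): print("pan near exp",proj(c,np.r_[w+.004*u+y*v,.01])[0])
for x in (-.043,-.083): print("handle exp",proj(c,np.r_[w+x*u,.05])[0])
E
```

```text
exp front (0.0, 0.075, 0.056) [352.0386 324.1396]
exp front (0.0, 0.075, 0) [342.841  293.8077]
exp front (0, -0.075, 0.056) [211.5438 324.233 ]
exp front (0, -0.075, 0) [220.6592 293.8909]
exp front (0, 0.054, 0.056) [332.3896 324.2038]
exp front (0, 0.054, 0) [325.7487 293.8481]
exp front (0, -0.054, 0.056) [231.1905 324.2711]
exp front (0, -0.054, 0) [237.7497 293.9081]
pan near exp [313.3584 301.536 ]
pan near exp [250.1553 301.5787]
handle exp [281.7647 286.3304]
handle exp [281.7452 251.7611]
```

View pics/w7z.png

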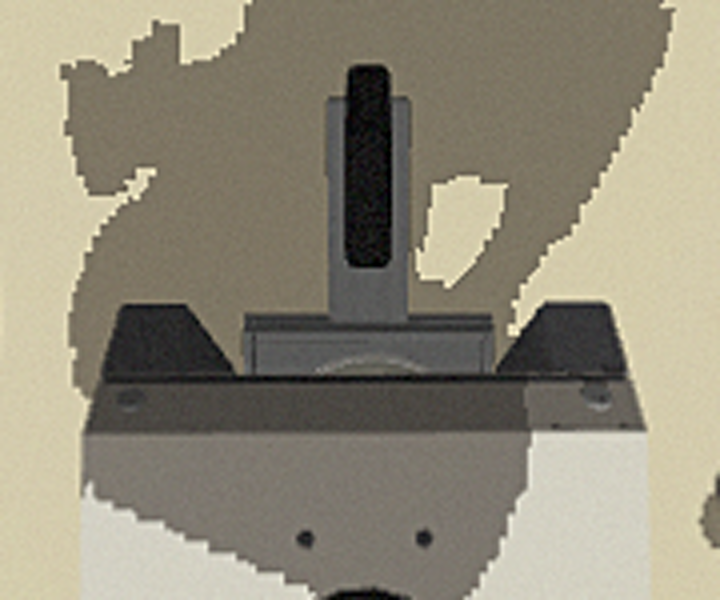

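The foot, front edge and rim compared within one picture put the pan's near edge 2–3.5 mm behind the face (4 expected). That is close to home but leaves some doubt. The budget allows it, so I'll regrip and push harder to be sure before touching the sleeve.

```bash
python3 -m handwheel '[[[0,0.03,-0.02],[0,0,0]],[[0,0.06,-0.05],[0,0,0]],[[0,0.08,-0.08],[0,0,0]],[[0,0.11,-0.09],[0,0,0]],[[0,0.14,-0.09],[0,0,0]],[[0,0.165,-0.09],[0,0,0]],[[0,0.18,-0.09],[0,0,0]],[[0,0.187,-0.09],[0,0,0]],[[0,0.187,-0.09],[0,0,0]],[[0,0.187,-0.09],[0,0,0]]]' 1 50;python3 -m handwheel '[[[0,0,0],[0,0,0]],[[0,0,0],[0,0,0]],[[0,0,0],[0,0,0]],[[0,0,0],[0,0,0]],[[0,0,0],[0,0,0]],[[0,0,0],[0,0,0]],[[0,0,0],[0,0,0]],[[0,0,0],[0,0,0]],[[0,0,0],[0,0,0]],[[0,0,0],[0,0,0]]]' 0 60; python3 -m handwheel '[[[0,-0.001,-0.002],[0,0,0]],[[0,-0.001,-0.004],[0,0,0]],[[0,-0.001,-0.006],[0,0,0]],[[0,-0.001,-0.008],[0,0,0]],[[0,-0.001,-0.01],[0,0,0]],[[0,-0.001,-0.012],[0,0,0]],[[0,-0.001,-0.012],[0,0,0]],[[0,-0.001,-0.012],[0,0,0]],[[0,-0.001,-0.012],[0,0,0]],[[0,-0.001,-0.012],[0,0,0]]]' 0 60;
```

```text
clock: 14.13
tcp_pos: [0.5404, -0.0825, 0.0334]
eef_rot: [-1.151, -1.293, 1.294]
wrist_force: [0.4, 0.2, 1.4]
grip_width: 0.0853
clock: 14.97
tcp_pos: [0.5408, -0.0827, 0.0349]
eef_rot: [-1.153, -1.294, 1.293]
wrist_force: [-1.3, 1.7, 7.1]
grip_width: 0.0112
clock: 15.8
tcp_pos: [0.5412, -0.0825, 0.0348]
eef_rot: [-1.131, -1.276, 1.306]
wrist_force: [-26.5, -8.0, 26.1]
grip_width: 0.0111
```

It moved 0.4 mm under 26 N, so it is hard against the stop. Releasing.

```bash
python3 -m handwheel '[[[0,0,0.003],[0,0,0]],[[0,0,0.006],[0,0,0]],[[0,0,0.009],[0,0,0]],[[0,0,0.0115],[0,0,0]],[[0,0,0.0115],[0,0,0]],[[0,0,0.0115],[0,0,0]],[[0,0,0.0115],[0,0,0]],[[0,0,0.0115],[0,0,0]],[[0,0,0.0115],[0,0,0]],[[0,0,0.0115],[0,0,0]]]' 0 50; python3 -m handwheel '[[[0,0,0],[0,0,0]],[[0,0,0],[0,0,0]],[[0,0,0],[0,0,0]],[[0,0,0],[0,0,0]],[[0,0,0],[0,0,0]],[[0,0,0],[0,0,0]],[[0,0,0],[0,0,0]],[[0,0,0],[0,0,0]],[[0,0,0],[0,0,0]],[[0,0,0],[0,0,0]]]' 1 50; python3 -m handwheel '[[[0,-0.01,0],[0,0,0]],[[0,-0.03,0],[0,0,0]],[[0,-0.05,0.01],[0,0,0]],[[0,-0.08,0.02],[0,0,0]],[[0,-0.11,0.03],[0,0,0]],[[0,-0.14,0.04],[0,0,0]],[[0,-0.17,0.06],[0,0,0]],[[0,-0.19,0.08],[0,0,0]],[[0,-0.19,0.09],[0,0,0]],[[0,-0.19,0.09],[0,0,0]]]' 1 50
python3 - <<'E'
from h import *
s=readout.observe();print(s["tcp_pos"].tolist(),s["eef_rot"].tolist(),s["joint_pos"])
im=read_camera("wrist");cv2.imwrite("pics/w8.png",im)
cv2.imwrite("pics/w8z.png",cv2.resize(im[220:370,190:370],None,fx=4,fy=4,interpolation=cv2.INTER_CUBIC))
E
```

```text
clock: 16.63
tcp_pos: [0.5406, -0.0826, 0.0349]
eef_rot: [-1.152, -1.293, 1.294]
wrist_force: [-2.3, -1.0, -0.4]
grip_width: 0.0111
clock: 17.47
tcp_pos: [0.541, -0.0826, 0.0353]
eef_rot: [-1.153, -1.294, 1.294]
wrist_force: [-0.3, -0.4, 1.1]
grip_width: 0.0856
clock: 18.3
tcp_pos: [0.4506, -0.0932, 0.2269]
eef_rot: [-1.155, -1.294, 1.293]
wrist_force: [-0.7, 0.7, -0.2]
grip_width: 0.0855
[0.45059792519889175, -0.09321396962057965, 0.22693244624201445] [-1.1554721740010439, -1.294327618874489, 1.292766044860357] [-2.98525027e-01  6.75374815e-03  2.02959122e+00 -2.44523572e-04
  1.10260816e+00 -1.98370863e+00]
```

View pics/w8z.png

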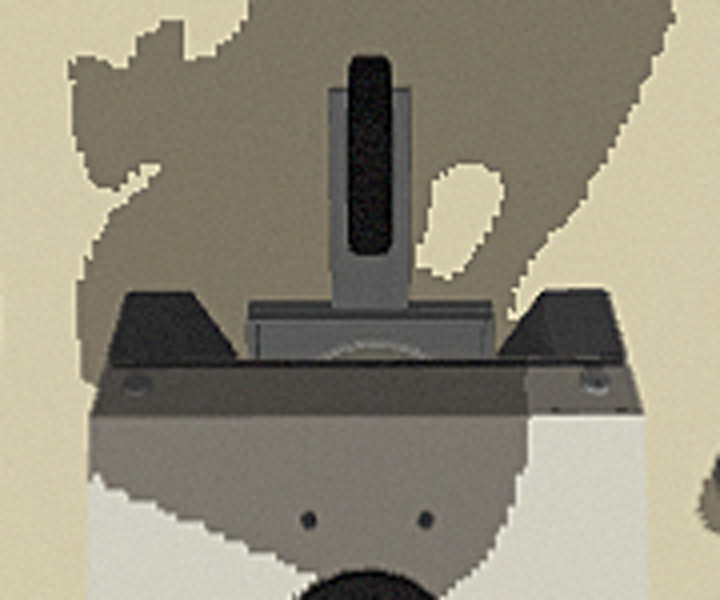

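The picture matches the previous one, so the tray is home and straight with the dish in the pan. Now I'll compute the sleeve approach.

```bash
cat >> h.py <<'E'
YAW=.117; W0=np.array([.602,-.0765,0]); WR=Ro.from_euler("z",YAW).as_matrix(); TL=np.radians(25)
def sleeve(h,x0=.060,y0=0.):  # point on the axis h above face
    return W0+WR@np.array([x0-h*np.sin(TL),y0,.056+x0*np.tan(TL)+h*np.cos(TL)])
def tool_R():
    y=WR@np.array([np.sin(TL),0,-np.cos(TL)]);x=WR@np.array([0,1.,0]);return np.column_stack([x,y,np.cross(x,y)])
E
python3 - <<'E'
from h import *
np.set_printoptions(precision=4,suppress=True)
s=readout.observe();R=Ro.from_rotvec(s["eef_rot"]).as_matrix()
for h in (.13,.03): print(h,sleeve(h),"shift",R.T@(sleeve(h)-s["tcp_pos"]))
print("turn",Ro.from_matrix(R.T@tool_R()).as_rotvec())
E
```

```text
0.13 [ 0.607  -0.0759  0.2018] shift [-0.0008  0.0241 -0.157 ]
0.03 [ 0.649  -0.071   0.1112] shift [-0.0007  0.1148 -0.1991]
turn [-0.4351 -0.0024 -0.0009]
```

```bash
python3 -m handwheel '[[[0,0,-0.02],[-0.06,0,0]],[[0,0,-0.04],[-0.12,0,0]],[[0,0,-0.06],[-0.18,0,0]],[[0,0,-0.08],[-0.24,0,0]],[[0,0,-0.1],[-0.3,0,0]],[[0,0,-0.12],[-0.36,0,0]],[[0,0.01,-0.14],[-0.41,0,0]],[[-0.001,0.02,-0.157],[-0.435,0,0]],[[-0.001,0.024,-0.157],[-0.435,0,0]],[[-0.001,0.024,-0.157],[-0.435,0,0]]]' 1 50
python3 - <<'E'
from h import *
np.set_printoptions(precision=4,suppress=True)
s=readout.observe();print(s["tcp_pos"].tolist(),s["eef_rot"].tolist(),s["joint_pos"])
im=read_camera("wrist");cv2.imwrite("pics/w9.png",im)
c=cam("wrist",s);print(proj(c,[sleeve(.042),sleeve(.009),sleeve(0)]))
E
```

```text
clock: 19.18
tcp_pos: [0.6061, -0.0752, 0.1975]
eef_rot: [-1.441, -1.621, 1.039]
wrist_force: [-0.2, -0.5, 0.6]
grip_width: 0.0853
[0.6060866155604067, -0.07517498920846419, 0.19751927329043853] [-1.44061660442125, -1.6206029993276392, 1.0388423358603813] [-0.2739  0.1447  2.0096  0.2841  0.6075 -2.1627]
[[281.0529 224.4314]
 [281.0433 208.7294]
 [281.0411 205.0876]]
```

View pics/w9.png

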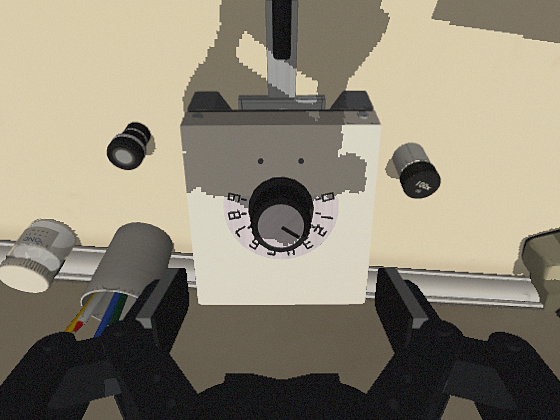

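Cap centre at about (280,225), predicted (281,224). I'll zoom in for the pointer.

```bash
python3 - <<'E'
import cv2
im=cv2.imread("pics/w9.png")[165:270,215:345];cv2.imwrite("pics/w9z.png",cv2.flip(cv2.resize(im,None,fx=5,fy=5,interpolation=cv2.INTER_CUBIC),-1))
E
```

```text
(no output)
```

View pics/w9z.png

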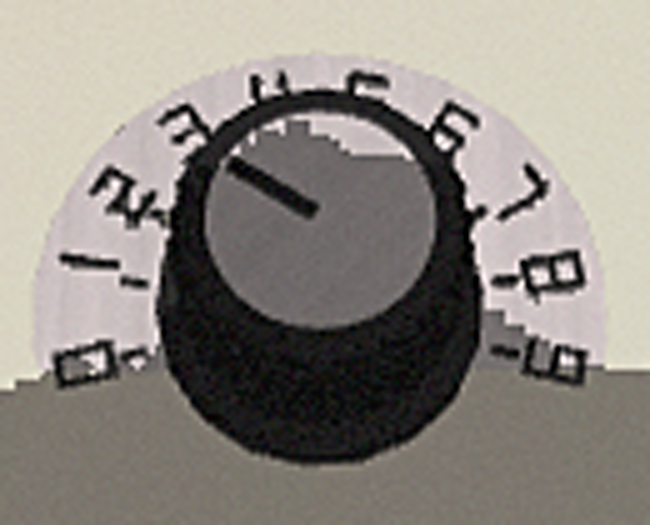

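The cap line runs from (315,210) to (230,160) in the turned zoom, about 60° anticlockwise of uphill, which is number 2. It needs +2.0 rad about tool y. Descending along the axis.

```bash
python3 -m handwheel '[[[0,0.012,0],[0,0,0]],[[0,0.027,0],[0,0,0]],[[0,0.042,0],[0,0,0]],[[0,0.055,0],[0,0,0]],[[0,0.068,0],[0,0,0]],[[0,0.08,0],[0,0,0]],[[0,0.09,0],[0,0,0]],[[0,0.096,0],[0,0,0]],[[0,0.096,0],[0,0,0]],[[0,0.096,0],[0,0,0]]]' 1 40
python3 - <<'E'
from h import *
np.set_printoptions(precision=4,suppress=True)
s=readout.observe();R=Ro.from_rotvec(s["eef_rot"]).as_matrix()
print(s["tcp_pos"],"err tool",R.T@(sleeve(.03)-s["tcp_pos"]),Ro.from_matrix(R.T@tool_R()).as_rotvec(),s["joint_pos"])
im=read_camera("wrist");cv2.imwrite("pics/w10.png",im)
c=cam("wrist",s);print(proj(c,[sleeve(.042),sleeve(.009),sleeve(0)]))
E
```

```text
clock: 20.07
tcp_pos: [0.6478, -0.0713, 0.114]
eef_rot: [-1.447, -1.624, 1.037]
wrist_force: [0.0, -0.1, 0.2]
grip_width: 0.0856
[ 0.6478 -0.0713  0.114 ] err tool [0.0001 0.0031 0.0001] [-0.0018 -0.0016 -0.0006] [-0.2452  0.3447  1.9649  0.3514  0.4464 -2.2196]
[[283.3705 302.1044]
 [283.0841 263.3558]
 [283.0234 255.1512]]
```

View pics/w10.png

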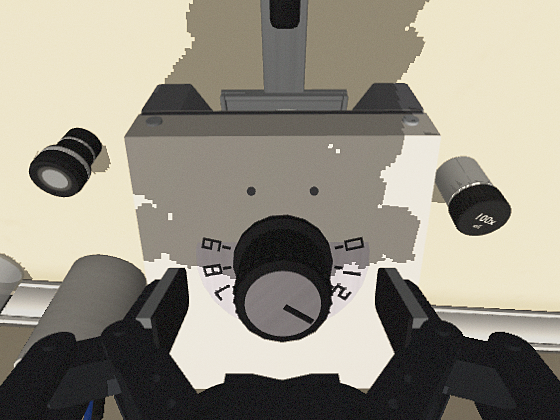

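Centred: cap at (283,304), predicted (283,302). Closing.

```bash
python3 -m handwheel '[[[0,0.002,0],[0,0,0]],[[0,0.002,0],[0,0,0]],[[0,0.002,0],[0,0,0]],[[0,0.002,0],[0,0,0]],[[0,0.002,0],[0,0,0]],[[0,0.002,0],[0,0,0]],[[0,0.002,0],[0,0,0]],[[0,0.002,0],[0,0,0]],[[0,0.002,0],[0,0,0]],[[0,0.002,0],[0,0,0]]]' 0 40
```

```text
clock: 20.95
tcp_pos: [0.6486, -0.0708, 0.1132]
eef_rot: [-1.447, -1.625, 1.036]
wrist_force: [-4.1, 0.6, 5.4]
grip_width: 0.0407
```

```bash
python3 -m handwheel '[[[0,0,0],[0,0.1,0]],[[0,0,0],[0,0.2,0]],[[0,0,0],[0,0.3,0]],[[0,0,0],[0,0.4,0]],[[0,0,0],[0,0.5,0]],[[0,0,0],[0,0.6,0]],[[0,0,0],[0,0.7,0]],[[0,0,0],[0,0.8,0]],[[0,0,0],[0,0.9,0]],[[0,0,0],[0,1.0,0]]]' 0 40; python3 -c "
from h import *
s=readout.observe();print(s['joint_pos'],s['ft_torque'],s['wrist_force'])
R=Ro.from_rotvec(s['eef_rot']).as_matrix();print(R.T@s['ft_torque'], Ro.from_matrix(tool_R().T@R).as_rotvec())"
```

```text
clock: 21.78
tcp_pos: [0.6489, -0.0699, 0.1133]
eef_rot: [-1.575, -0.874, 0.188]
wrist_force: [-1.9, 5.2, 5.4]
grip_width: 0.0412
[-0.24324591  0.34724204  1.9632656   0.3549654   0.44519351 -1.21644688] [0.80284443 0.21331696 0.37726   ] [-1.8949894   5.21742517  5.39956495]
[ 0.82751939  0.00500842 -0.38415489] [ 1.21098662e-03  1.00632626e+00 -5.31674067e-04]
```

```bash
python3 -m handwheel '[[[0,0,0],[0,0.1,0]],[[0,0,0],[0,0.2,0]],[[0,0,0],[0,0.3,0]],[[0,0,0],[0,0.4,0]],[[0,0,0],[0,0.5,0]],[[0,0,0],[0,0.6,0]],[[0,0,0],[0,0.7,0]],[[0,0,0],[0,0.8,0]],[[0,0,0],[0,0.9,0]],[[0,0,0],[0,1.0,0]]]' 0 40; python3 -m handwheel '[[[0,0,0],[0,0,0]],[[0,0,0],[0,0,0]],[[0,0,0],[0,0,0]],[[0,0,0],[0,0,0]],[[0,0,0],[0,0,0]],[[0,0,0],[0,0,0]],[[0,0,0],[0,0,0]],[[0,0,0],[0,0,0]],[[0,0,0],[0,0,0]],[[0,0,0],[0,0,0]]]' 0 40; python3 -m handwheel '[[[0,0,0],[0,0,0]],[[0,0,0],[0,0,0]],[[0,0,0],[0,0,0]],[[0,0,0],[0,0,0]],[[0,0,0],[0,0,0]],[[0,0,0],[0,0,0]],[[0,0,0],[0,0,0]],[[0,0,0],[0,0,0]],[[0,0,0],[0,0,0]],[[0,0,0],[0,0,0]]]' 1 40; python3 - <<'E'
from h import *
s=readout.observe();print(s['joint_pos'])
cv2.imwrite("pics/w11.png",read_camera("wrist"))
E
```

```text
clock: 22.62
tcp_pos: [0.6498, -0.0697, 0.1138]
eef_rot: [-1.411, -0.084, -0.568]
wrist_force: [1.1, 5.6, 3.8]
grip_width: 0.0407
clock: 23.45
tcp_pos: [0.6498, -0.0697, 0.1138]
eef_rot: [-1.413, -0.087, -0.564]
wrist_force: [0.6, 7.3, 4.4]
grip_width: 0.0406
clock: 24.28
tcp_pos: [0.6487, -0.0712, 0.1124]
eef_rot: [-1.415, -0.086, -0.563]
wrist_force: [-0.0, 0.6, -1.1]
grip_width: 0.0854
[-0.24472583  0.34867392  1.96361935  0.35329594  0.44323148 -0.22120212]
```

View pics/w11.png

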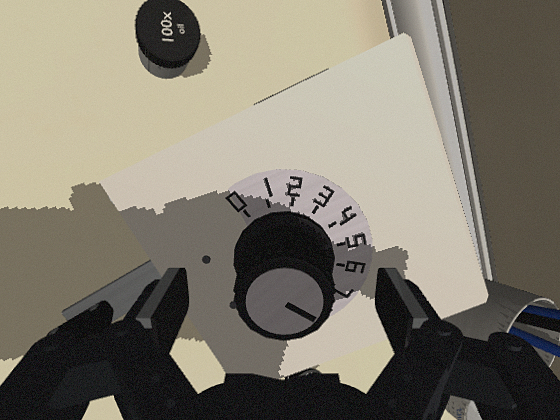

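Released; the line points at 7 at about (345,293). Retracting along the axis, then a final check.

```bash
python3 -m handwheel '[[[0,-0.01,0],[0,0,0]],[[0,-0.02,0],[0,0,0]],[[0,-0.035,0],[0,0,0]],[[0,-0.05,0],[0,0,0]],[[0,-0.07,0],[0,0,0]],[[0,-0.09,0],[0,0,0]],[[0,-0.11,0],[0,0,0]],[[0,-0.13,0],[0,0,0]],[[0,-0.14,0],[0,0,0]],[[0,-0.14,0],[0,0,0]]]' 1 40;python3 -m handwheel '[[[0,0,0],[0,-0.1,0]],[[0,0,0],[0,-0.2,0]],[[0,0,0],[0,-0.3,0]],[[0,0,0],[0,-0.4,0]],[[0,0,0],[0,-0.5,0]],[[0,0,0],[0,-0.6,0]],[[0,0,0],[0,-0.7,0]],[[0,0,0],[0,-0.8,0]],[[0,0,0],[0,-0.9,0]],[[0,0,0],[0,-1,0]]]' 1 40; python3 -m handwheel '[[[0,0,0],[0,-0.1,0]],[[0,0,0],[0,-0.2,0]],[[0,0,0],[0,-0.3,0]],[[0,0,0],[0,-0.4,0]],[[0,0,0],[0,-0.5,0]],[[0,0,0],[0,-0.6,0]],[[0,0,0],[0,-0.7,0]],[[0,0,0],[0,-0.8,0]],[[0,0,0],[0,-0.9,0]],[[0,0,0],[0,-1,0]]]' 1 40;python3 - <<'E'
from h import *
im=read_camera("wrist");cv2.imwrite("pics/w12.png",cv2.resize(im[30:330,150:410],None,fx=2,fy=2,interpolation=cv2.INTER_CUBIC))
cv2.imwrite("pics/w12z.png",cv2.flip(cv2.resize(im[165:270,215:345],None,fx=5,fy=5,interpolation=cv2.INTER_CUBIC),-1))
cv2.imwrite("pics/s12.png",read_camera("scene"))
E
```

```text
clock: 25.17
tcp_pos: [0.5911, -0.0786, 0.2435]
eef_rot: [-1.415, -0.092, -0.568]
wrist_force: [0.9, -0.0, -0.0]
grip_width: 0.0857
clock: 26.0
tcp_pos: [0.5896, -0.0777, 0.2381]
eef_rot: [-1.576, -0.88, 0.198]
wrist_force: [-0.3, 0.5, 0.5]
grip_width: 0.0851
clock: 26.83
tcp_pos: [0.5896, -0.0778, 0.2381]
eef_rot: [-1.444, -1.627, 1.041]
wrist_force: [-0.5, -0.5, 0.5]
grip_width: 0.0854
```

View pics/w12.png

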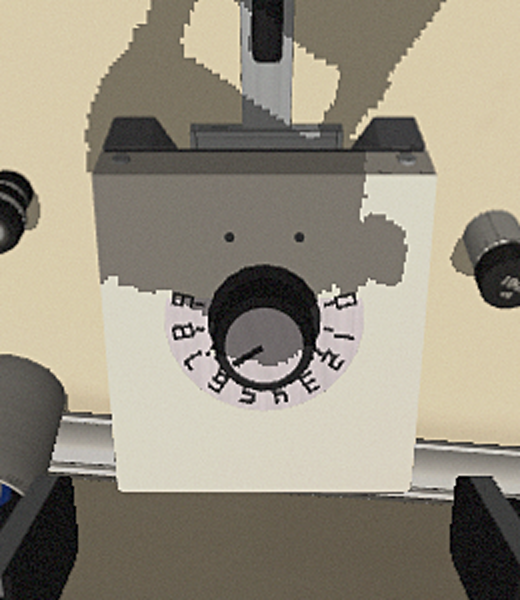

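View pics/w12z.png

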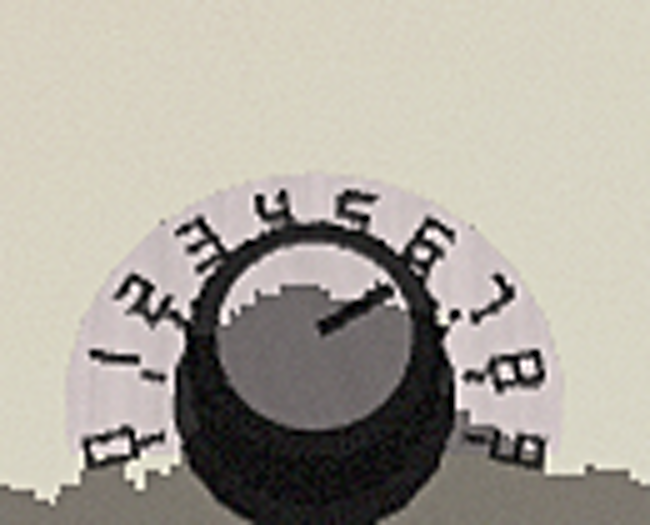

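View pics/s12.png

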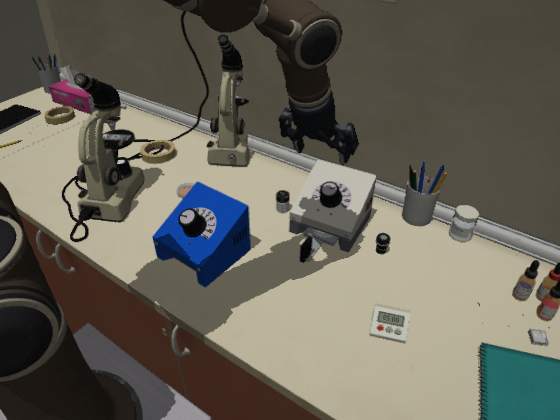

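The cap line now stands about 60° clockwise of uphill, mirroring the earlier "2" (±1.0 rad), so the sleeve is on 7. The tray lies unchanged in the slot and the bystanders are where they were. Handing in.

```bash
python3 -c "
from rig import order
print(order.close_job())"
```

```text
the job is handed in; nothing more can be done
None
```

I slid the tray into the white warmer until it was against the stop, then turned the sleeve from 2 to 7. I let go, backed the gripper clear and handed in at about 27 s of the 53 s. The hand-in reports no verdict, so what follows rests on my own checks.

- **Tray:** I pushed it home, let go, then gripped it again and pushed with about 26 N. It moved only 0.4 mm, so it is against the stop.
- **Position check that partly disagreed:** the camera put the pan's near edge 2–3.5 mm behind the front face, where fully home is 4 mm. That is within the 2 mm calibration error and the 4 mm tolerance, so I relied on the push. The tray looked centred and straight.
- **Dish:** its near edge shows in the pan, but the warmer hides the rest, so I could not measure its position directly.
- **Sleeve:** after letting go, the line on the cap stood about 60° clockwise of uphill. Number 7 should be at 57°, and the same line read about 60° the other way when it was on 2. The white pointer on the skirt was hidden from the camera, so I used the cap line.
- **Bystanders:** by eye in the last scene picture, the pot, the eyepiece, the timer and the spare dish stand where they stood. I did not measure their positions again.
- **Forces:** the wrist force readings stayed below about 40 N. The gripper touches nothing at the end.

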